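Reset the sliding ladder rung one hole along

ROBOT

A 6-joint arm with a two-finger parallel gripper is mounted at the origin on a cart in front of the work surface, level with it; the furniture and walls round the work are solid. World frame = base frame: x ahead of the robot, y to its left, z up, the work surface at z = 0. Lengths are in m, angles in rad, forces in N, time in s.
With the tool pointing down it reaches from about 0.3 to 0.875 m from the base axis. Payload 6.4 kg.
Tool frame: the origin (TCP) lies midway between the tips of the shut fingers; the grasp point (between the pads) lies 19 mm behind it; z points along the fingers, y is the line along which they close (so a half turn about z gives the same grasp; the last joint's range is limited). The gripper opens to 85 mm and grips with 20 to 120 N. Pads are 22 mm wide; open, the fingers measure 114 mm over their backs; the gripper's body (76 mm by 85 mm) begins 54 mm behind the grasp point. The pads swing forward as they close: fully open they stand 13 mm farther back than shut.
Start: joints at [0.909, 0.181, 1.607, -0, 1.354, -0.206], TCP at [0.253, 0.516, 0.231] pointing down, gripper open.
Joint ranges: [-2.99, 2.99], [-0.89, 2.07], [0.3, 2.58], [-1.14, 4.28], [0, 2.63], [-3.12, 3.12]. Speed limits (rad/s): [2.57, 2.57, 3.01, 3.14, 3.14, 3.14].

INTERFACE

Orientations are given as a 3x3 rotation matrix whose columns are the frame's x, y, z axes.
In Python, from plant import ctrl gives the robot as it stands. The module is installed in compiled form; this text tells all that it offers.
- The arm moves only by the shell command python3 -m pendant 'ROWS' [OPENING] [FORCE]. ROWS is JSON, a list of rows, each an object of numbers: "x", "y", "z": the shift along the tool's x, y, z in cm; "rx", "ry", "rz": the turn, a rotation vector about the tool's x, y, z in degrees. A call has 1 to 20 rows; each row is the pose to reach, as a shift and turn from the pose commanded when the call began, along the tool's axes at that moment; what a row does not reach only later rows make up. A row lasts 1/8 s, in which the tool goes at most 62.5 mm and 10.7 degrees, less where a joint would pass 70% of its speed; a pose out of reach is approached as far as the arm can. A call with a gripper value outside its range is refused whole. OPENING is the gripper's target within -1 to 1 (fully open at 1, half-way at 0, shut at -1), set as the call begins (- or left out, the last holds). The fingers move at their own pace and stop on an object; FORCE is the grip in N (left out, the last holds). Time passes only in rows, so rows that repeat a pose let the fingers close. It gives the time, the measured TCP pose, the force, the opening and the grip force at its end, in the units of the state.
- ctrl.sense(): the state, without advancing time (a new reading comes with each control period).
- ctrl.read_camera(name): name is "scene" or "top" or "wrist"; returns the picture (480x640x3 uint8, red, green, blue); there is no depth.
- ctrl.camera_info(name): a dict with "mtx" (3x3 intrinsics, pixels), "eye" and "attitude" of the camera in the world. Camera axes: x right, y up, looking along -z (the intrinsics and any distortion apply to the point x, -y, -z); pixel columns grow to the right and rows downward; lengths in m; the calibration is good to about 2 mm. A picture is of the moment at which its call begins: read the wrist's pose just before it. camera_info takes no time and is no camera call; for the wrist camera it gives the pose at the moment of the call.
- ctrl.close_job(): hands the job in; it is judged then, once.
The state is a dict: "time_s": time; "joint_pos": joint angles; "qvel": joint speeds; "joint_efforts": joint torques, N m; "eef_pos": TCP position; "orientation": TCP orientation; "contact_force": force on the tool from outside, world axes, zero at the start; "ft_torque": the same for the moment, N m; "width": opening from 0.0 (shut) to 1.0 (fully open); "finger_force": force on a finger pad.
Only numpy, scipy, OpenCV 4.12 (cv2) and the standard library are available. Lean on these libraries where they do the work, as an engineer would, in place of code of your own. Each camera call takes 0.05 s, during which the arm holds its last target. There are 200 camera calls.

TASK

Move the sliding rung of the short ladder section one hole towards the timber block: pull its lock plunger up by the knob, slide the rung along to the next hole on the block's side, and let the pin down into that hole. The plunger's spring is worn, so finish with the gripper still holding the knob and the pin fully home; do not let go. Leave the timber block and the tape roll where they are.

Things in the scene. Friction and masses are not known exactly. Their poses are not given: they have to be found in the camera images.
- ladder: short aluminium ladder section, 210x312x53 mm, fixed flat on the bench. Origin: its middle, at bench height; y along its two stiles (30 mm wide tubes, tops 52 mm up), x from the holed stile (x=-60 mm, the robot's side) to the plain one (x=+60). Five 13 mm holes in the holed stile's top, 50 mm apart, at y=-100 to 100 mm. Fixed rungs cross at y=+-135 mm
- rung (a joint): position (m) of the sliding rung along the ladder's +y; 0 = pin over the middle hole, where it starts (1 mm play), +-0.050 = over the holes beside it, stops at +-0.105. The rung is a round bar between two black collars 56 mm long, 44 mm wide, tops 60 mm above the bench. It slides stiffly (2 to 3 N), pushed sideways by its raised knob
- plunger (a joint): lift (m) of the lock plunger on the collar at the holed stile; 0 = pin home in a hole, 0.018 = upper stop. The 10 mm round-nosed pin leaves its hole at about 0.011; let down between holes it rests on the stile at about 0.011. A weak spring draws it down (1.6 N at 0, 3 N at the top)
- knob (a point): centre of the plunger's black upright cylindrical knob, 26 mm in diameter, 36 mm tall, to be gripped from above; with the pin home its centre is 96 mm above the bench, its underside 78 mm; below it a 19 mm wide steel barrel, then the collar top at 60 mm. It rises with joint plunger and travels with joint rung
- block (a point): centre of the plain timber off-cut block, 60 x 85 x 45 mm, standing loose on the bench beyond one end of the ladder: it tells which way the rung must go
- roll (a point): centre of the roll of white tape, 94 mm in diameter, 48 mm tall, lying loose on the bench beyond the other end of the ladder
Not all that is in view belongs to the job. Of the things that look like the part that bears block, the larger one is meant.

How it is judged:
By the outcome, as a careful person would: the job done as asked, in the order asked, and still so for the second after the job is handed in, while the arm keeps its last pose, push and grip.
It also fails if it takes over 32 s, if anything falls off the work surface, if the arm or the gripper's body presses on something with over 40 N, if the wrist force passes 120 N, or if a joint passes its speed limit or range.

## Working session

There is one attempt and no reset: what is moved stays moved. The work goes in short steps, Python scripts to look and compute and a shell command to move; the robot and the scene stay as the last step left them, time stands still between calls to the robot, and variables do not carry over. Pictures are saved under pics/ and viewed, at most 10 in all, crops included, and the job is handed in when it is done.

```bash
mkdir -p pics
cat > h.py <<'E'
import numpy as np, cv2
from plant import ctrl
def ray(ci,uv):
    K=np.array(ci["mtx"]);d=np.linalg.inv(K)@[uv[0],uv[1],1]
    d=np.array(ci["attitude"])@[d[0],-d[1],-d[2]]
    return np.array(ci["eye"]),d/np.linalg.norm(d)
def onz(ci,uv,z):
    e,d=ray(ci,uv);return e+d*(z-e[2])/d[2]
def tri(l):
    A=np.zeros((3,3));b=np.zeros(3)
    for e,d in l:
        P=np.eye(3)-np.outer(d,d);A+=P;b+=P@e
    x=np.linalg.solve(A,b);return x,[np.linalg.norm((np.eye(3)-np.outer(d,d))@(x-e)) for e,d in l]
def snap(n,f):
    ci=ctrl.camera_info(n);im=ctrl.read_camera(n);cv2.imwrite("pics/"+f,im[...,::-1]);return ci,im
E
python3 - <<'E'
from h import *
for n in("scene","top","wrist"):
    ci,im=snap(n,n+"0.png");print(n,ci)
print(ctrl.sense())
E
```

```text
scene {'mtx': array([[469.92503221,   0.        , 316.32904506],
       [  0.        , 469.92503221, 240.72229998],
       [  0.        ,   0.        ,   1.        ]]), 'eye': array([ 0.06194581, -0.12675162,  0.77690676]), 'attitude': array([[ 0.57050702,  0.62793055, -0.52936279],
       [-0.82118317,  0.42560333, -0.38015786],
       [-0.01341416,  0.65158655,  0.75845569]])}
top {'mtx': array([[466.65091334,   0.        , 317.620551  ],
       [  0.        , 466.65091334, 229.97899296],
       [  0.        ,   0.        ,   1.        ]]), 'eye': array([0.44248059, 0.22435837, 1.02007785]), 'attitude': array([[ 0.00798299,  0.9911158 , -0.13276199],
       [-0.99996544,  0.00822041,  0.00124034],
       [ 0.00232067,  0.1327475 ,  0.99114717]])}
wrist {'mtx': array([[428.75120073,   0.        , 319.86274574],
       [  0.        , 428.75120073, 239.63093732],
       [  0.        ,   0.        ,   1.        ]]), 'eye': array([0.17747154, 0.55239277, 0.37263221]), 'attitude': array([[ 0.44016806, -0.84968376, -0.2903267 ],
       [ 0.89791422,  0.41599859,  0.14385837],
       [-0.0
[... 151 characters left out ...]
1.35380033e+00, -2.06325025e-01]), 'qvel': array([ 0.00017822, -0.00129758, -0.0046333 , -0.001307  ,  0.00138526,
       -0.00148885]), 'joint_efforts': array([ 9.32004004e-04, -4.45267153e+01, -3.51688886e+01, -4.81889856e-04,
        5.97632359e-03,  1.04217844e-05]), 'eef_pos': array([0.25285698, 0.51596479, 0.23059789]), 'orientation': array([[-8.97905140e-01,  4.40188261e-01, -8.09154331e-04],
       [ 4.40188930e-01,  8.97904542e-01, -1.06723899e-03],
       [ 2.56757275e-04, -1.31446015e-03, -9.99999103e-01]]), 'contact_force': array([-0.46366591,  0.14646614,  0.87577918]), 'ft_torque': array([-0.00808255, -0.01370229,  0.02712329]), 'finger_force': 0.0, 'width': 0.9989057424033394}
```

View pics/top0.png

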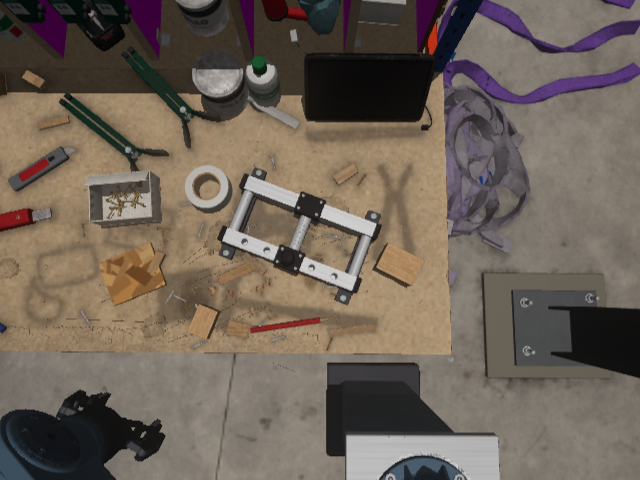

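View pics/scene0.png

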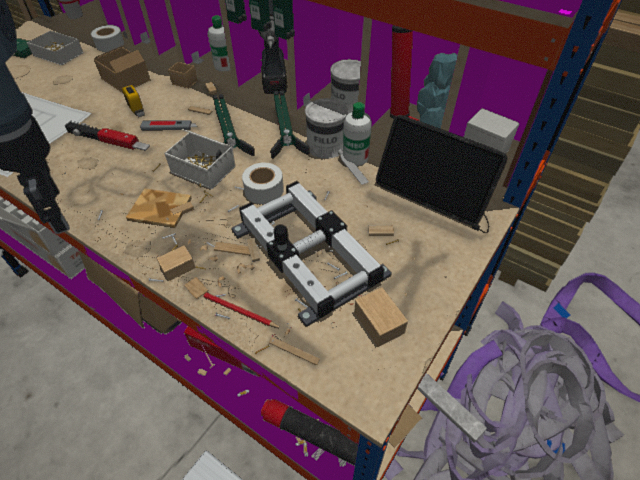

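The top view shows the ladder around (300,233) with the knob near (290,257). The large block is at (399,264), on the world −y side, the roll at (208,188) and a smaller decoy block at (203,320). In the scene view the knob is near (282,238). I'll zoom in next.

Run:
```python
from h import *
t=cv2.imread("pics/top0.png")[155:305,215:435-20];s=cv2.imread("pics/scene0.png")[210:310,232:382-15]
a=cv2.resize(t,(800,600),interpolation=cv2.INTER_CUBIC);b=cv2.resize(s,None,fx=4,fy=4,interpolation=cv2.INTER_CUBIC)
a=cv2.resize(a,(400,300));
cv2.imwrite("pics/crop1.png",np.hstack([cv2.resize(t[60:140,0:150],None,fx=2.6,fy=2.6,interpolation=cv2.INTER_CUBIC)[:208],cv2.resize(s,None,fx=2.9,fy=2.9,interpolation=cv2.INTER_CUBIC)[:208]]))
top=cv2.imread("pics/top0.png");ci=ctrl.camera_info("top")
h=cv2.cvtColor(top,cv2.COLOR_BGR2HSV)
m=((h[...,1]<40)&(h[...,2]>130)).astype(np.uint8);m[:170]=0;m[305:]=0;m[:,:218]=0;m[:,385:]=0
n,l,st,c=cv2.connectedComponentsWithStats(m)
for i in range(1,n):
    if st[i,4]>60:
        p=cv2.minAreaRect(np.argwhere(l==i)[:,::-1].astype(np.float32));print(st[i],c[i],p, onz(ci,p[0],.052))
# dark blobs (holes, collars)
d=(h[...,2]<70).astype(np.uint8);d[:160]=0;d[310:]=0;d[:,:218]=0;d[:,390:]=0
n,l,st,c=cv2.connectedComponentsWithStats(d)
for i in range(1,n):
    if st[i,4]>8: print("dark",st[i],c[i].round(1),onz(ci,c[i],.052).round(4))
```

```text
[218 170  10  34 235] [222.19148936 185.82553191] ((222.5, 186.5), (33.0, 9.0), 90.0) [0.66340995 0.42539311 0.052     ]
[ 222  175   78   85 1886] [256.9650053  216.10339343] ((260.5133361816406, 217.20697021484375), (54.77888107299805, 72.19084167480469), 21.9605655670166) [0.59821958 0.34329279 0.052     ]
[ 299  204   77   87 1962] [341.42405708 248.58715596] ((337.9892578125, 246.88473510742188), (56.64517593383789, 71.97147369384766), 21.250505447387695) [0.53697376 0.18043338 0.052     ]
[290 216  20  34 295] [299.45084746 232.32542373] ((299.5467224121094, 232.21395874023438), (8.786072731018066, 34.17256164550781), 21.370620727539062) [0.5671229  0.26090985 0.052     ]
dark [252 168  15  12  74] [259.3 174.4] [0.6905 0.3481 0.052 ]
dark [239 174  10  20  85] [243.  182.4] [0.6726 0.3822 0.052 ]
dark [218 186  14  25 110] [225.4 199.7] [0.6351 0.4184 0.052 ]
dark [ 239  192  126   81 1299] [302.7 214.1] [0.6055 0.2549 0.052 ]
dark [365 211  17  33 170] [374.2 226.2] [0.5811 0.1046 0.052 ]
dark [218 226  28  34 249] [226.9 244.9] [0.5393 0.4119 0.052 ]
dark [256 245  79  41 670] [290.1 261.5] [0.5058 0.2797 0.052 ]
dark [373 244  17  34  99] [380.7 264.1] [0.5019 0.0917 0.052 ]
dark [248 252   7   4  13] [251.  253.5] [0.5218 0.3612 0.052 ]
dark [335 277  27  27 202] [348.3 290.9] [0.4462 0.159  0.052 ]
```

View pics/crop1.png

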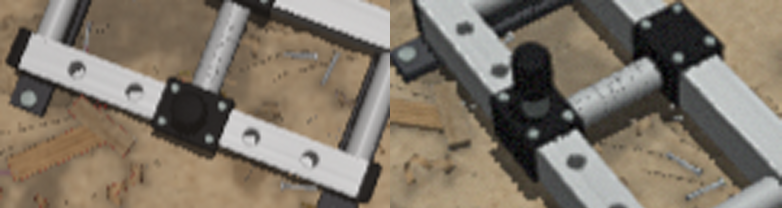

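The crop shows the knob's top disc at top-view pixel (286.9,257.7). In the scene view the knob's top face is near (280.6,227.5) and its body centre near (281,236). The holes in the top view are at (244.6,241.5), (266.9,250), (311.5,267.3) and (334.2,275.8).

Run:
```python
from h import *
t=ctrl.camera_info("top");s=ctrl.camera_info("scene")
print("knobtop",tri([ray(t,(286.9,257.7)),ray(s,(280.6,227.5))]))
H=np.array([onz(t,p,.052)for p in[(244.6,241.5),(266.9,250),(311.5,267.3),(334.2,275.8)]]);print(H)
print(np.diff(H,axis=0),np.linalg.norm(np.diff(H,axis=0),axis=1),H.mean(0))
d=H[0]-H[3];print("yaw of +y dir",np.degrees(np.arctan2(d[1],d[0])))
k=onz(t,(286.9,257.7),.114);print(k)
for b in[(399,264)]:print("block",onz(t,b,.045))
print("roll",onz(t,(208,188),.048))
```

```text
knobtop (array([0.5102217 , 0.2807133 , 0.11696302]), [np.float64(0.0021362077954149277), np.float64(0.0021362077954148392)])
[[0.54664996 0.37522507 0.052     ]
 [0.52925161 0.32833557 0.052     ]
 [0.49407517 0.23519851 0.052     ]
 [0.47692569 0.18813148 0.052     ]]
[[-0.01739835 -0.0468895   0.        ]
 [-0.03517644 -0.09313706  0.        ]
 [-0.01714948 -0.04706703  0.        ]] [0.05001327 0.0995585  0.05009401] [0.51172561 0.28172266 0.052     ]
yaw of +y dir 69.56105722020891
[0.50900467 0.28248623 0.114     ]
block [0.50280984 0.05259842 0.045     ]
roll [0.66080286 0.45692285 0.048     ]
```

The knob triangulates to about (0.510, 0.282), top z 0.115 against the given 0.114. The holes are 50 mm apart as expected, and the middle one agrees with the knob. Next is a hover pose.

```bash
cat >> h.py <<'E'
def rel(target,yaw):
    s=ctrl.sense();R=np.array(s["orientation"]);d=R.T@(np.array(target)-s["eef_pos"])*100
    c,n=np.cos(yaw),np.sin(yaw)
    Y=np.array([c,n,0]);Z=np.array([0,0,-1]);T=np.column_stack([np.cross(Y,Z),Y,Z])
    print("shift cm",d.round(2),"rotvec deg",np.degrees(cv2.Rodrigues(R.T@T)[0].ravel()).round(2))
E
python3 - <<'E'
from h import *
rel([.5105,.2818,.18],np.radians(69.56))
E
```

```text
shift cm [-33.44  -9.68   5.06] rotvec deg [-0.07 -0.02 -5.68]
```

```bash
python3 -m pendant '[{"x":-5,"y":-1.5,"z":0.5,"rz":-2},{"x":-10,"y":-3,"z":1,"rz":-5.7},{"x":-16,"y":-4.7,"z":2,"rz":-5.7},{"x":-22,"y":-6.4,"z":3,"rz":-5.7},{"x":-27,"y":-7.9,"z":4,"rz":-5.7},{"x":-31,"y":-9,"z":4.7,"rz":-5.7},{"x":-33.4,"y":-9.7,"z":5.1,"rz":-5.7},{"x":-33.4,"y":-9.7,"z":5.1,"rz":-5.7},{"x":-33.4,"y":-9.7,"z":5.1,"rz":-5.7}]' 1 25
python3 - <<'E'
from h import *
s=ctrl.sense();print(s["eef_pos"],s["contact_force"])
ci,im=snap("wrist","w1.png");np.save("w1.npy",ci,allow_pickle=True);print(ci["eye"])
E
```

```text
[0.25285698 0.51596479 0.23059789] [-0.46366591  0.14646614  0.87577918]
[0.17750036 0.55242955 0.37274531]invalid input
```

View pics/w1.png

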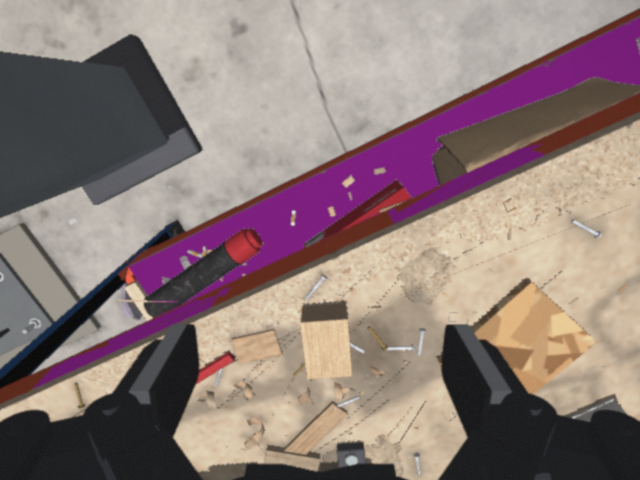

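The move was refused as invalid input, so this picture is still from the start pose. I'll retry it without the gripper arguments.

```bash
python3 -m pendant '[{"x":-5,"y":-1.5,"z":0.5,"rx":0,"ry":0,"rz":-2},{"x":-10,"y":-3,"z":1,"rx":0,"ry":0,"rz":-5.7},{"x":-16,"y":-4.7,"z":2,"rx":0,"ry":0,"rz":-5.7},{"x":-22,"y":-6.4,"z":3,"rx":0,"ry":0,"rz":-5.7},{"x":-27,"y":-7.9,"z":4,"rx":0,"ry":0,"rz":-5.7},{"x":-31,"y":-9,"z":4.7,"rx":0,"ry":0,"rz":-5.7},{"x":-33.4,"y":-9.7,"z":5.1,"rx":0,"ry":0,"rz":-5.7},{"x":-33.4,"y":-9.7,"z":5.1,"rx":0,"ry":0,"rz":-5.7},{"x":-33.4,"y":-9.7,"z":5.1,"rx":0,"ry":0,"rz":-5.7}]'
```

```text
time_s: 1.32
eef_pos: [0.5098, 0.2826, 0.1802]
orientation: [[-0.937, 0.349, -0.001], [0.349, 0.937, 0.0], [0.001, -0.0, -1.0]]
contact_force: [-0.5, 0.0, 0.2]
width: 0.997
finger_force: 0.0
```

Run:
```python
from h import *
ci,im=snap("wrist","w2.png");print(ci["eye"],ci["attitude"])
P=np.array([.5105,.2818,.114]);K=np.array(ci["mtx"])
p=np.array(ci["attitude"]).T@(P-ci["eye"]);q=K@[p[0],-p[1],-p[2]];print("expected knob top",q[:2]/q[2])
```

```text
[0.43111851 0.31119067 0.3223438 ] [[ 3.48790550e-01 -8.86757281e-01 -3.03326024e-01]
 [ 9.37200700e-01  3.30021934e-01  1.12873255e-01]
 [ 1.30606470e-05 -3.23646487e-01  9.46178076e-01]]
expected knob top [320.12977846 263.80995552]
```

View pics/w2.png

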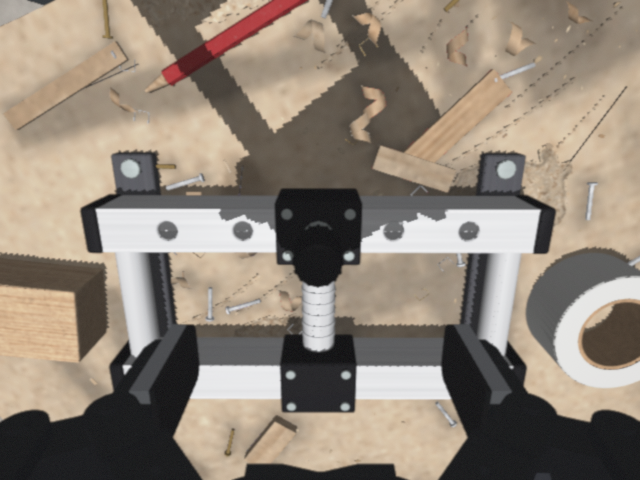

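The wrist view shows the knob's top disc at about (318,262), against an expected (320,264). The holes are at x = 167, 242.5, 394 and 468.5, row 230.5. The block is at left, which is the tool −y (slide) direction, and the roll is at right.

Run:
```python
from h import *
ci=ctrl.camera_info("wrist");t=ctrl.camera_info("top")
H=np.array([onz(ci,(x,230.5),.052) for x in(167,242.5,394,468.5)]);print(H,H.mean(0),np.linalg.norm(np.diff(H,axis=0),axis=1))
print(np.degrees(np.arctan2(*(H[3]-H[0])[1::-1])))
print("knob",onz(ci,(318,262),.114),tri([ray(ci,(318,262)),ray(t,(286.9,257.7))]))
rel([.5105,.2815,.0765],np.radians(69.5))
```

```text
[[0.47652662 0.18661605 0.052     ]
 [0.49392506 0.23346593 0.052     ]
 [0.52884049 0.32748491 0.052     ]
 [0.54601175 0.37372304 0.052     ]] [0.51132598 0.28032248 0.052     ] [0.04997617 0.10029285 0.0493236 ]
69.62672752979839
knob [0.50909909 0.28140935 0.114     ] (array([0.50862606, 0.28202065, 0.11592521]), [np.float64(0.00041445595992670067), np.float64(0.0004144559599267074)])
shift cm [-0.13 -0.1  10.38] rotvec deg [ 0.01 -0.02  0.13]
```

```bash
python3 -m pendant '[{"x":-0.1,"y":-0.1,"z":4,"rx":0,"ry":0,"rz":0},{"x":-0.1,"y":-0.1,"z":7,"rx":0,"ry":0,"rz":0},{"x":-0.1,"y":-0.1,"z":9.2,"rx":0,"ry":0,"rz":0},{"x":-0.1,"y":-0.1,"z":10.3,"rx":0,"ry":0,"rz":0},{"x":-0.1,"y":-0.1,"z":10.3,"rx":0,"ry":0,"rz":0}]'
python3 -m pendant '[{"x":0,"y":0,"z":0},{"x":0,"y":0,"z":0},{"x":0,"y":0,"z":0},{"x":0,"y":0,"z":0},{"x":0,"y":0,"z":0},{"x":0,"y":0,"z":0},{"x":0,"y":0,"z":0},{"x":0,"y":0,"z":0}]' -1 40
```

```text
time_s: 2.0
eef_pos: [0.5101, 0.2814, 0.077]
orientation: [[-0.938, 0.348, -0.001], [0.348, 0.938, -0.0], [0.001, -0.001, -1.0]]
contact_force: [-0.7, 0.3, 0.3]
width: 1.004
finger_force: 0.0invalid input
```

```bash
python3 -m pendant '[{"x":0,"y":0,"z":0,"rx":0,"ry":0,"rz":0},{"x":0,"y":0,"z":0,"rx":0,"ry":0,"rz":0},{"x":0,"y":0,"z":0,"rx":0,"ry":0,"rz":0},{"x":0,"y":0,"z":0,"rx":0,"ry":0,"rz":0},{"x":0,"y":0,"z":0,"rx":0,"ry":0,"rz":0},{"x":0,"y":0,"z":0,"rx":0,"ry":0,"rz":0},{"x":0,"y":0,"z":0,"rx":0,"ry":0,"rz":0},{"x":0,"y":0,"z":0,"rx":0,"ry":0,"rz":0}]' -1 40
```

```text
time_s: 3.0
eef_pos: [0.5113, 0.281, 0.078]
orientation: [[-0.937, 0.349, 0.001], [0.349, 0.937, 0.0], [-0.001, 0.0, -1.0]]
contact_force: [-1.2, -0.9, 5.9]
width: 0.297
finger_force: 39.1
```

The width of 0.297 is 25 mm, which matches the 26 mm knob. Now I'll lift.

```bash
python3 -m pendant '[{"x":0,"y":0,"z":-0.4,"rx":0,"ry":0,"rz":0},{"x":0,"y":0,"z":-0.8,"rx":0,"ry":0,"rz":0},{"x":0,"y":0,"z":-1.2,"rx":0,"ry":0,"rz":0},{"x":0,"y":0,"z":-1.5,"rx":0,"ry":0,"rz":0},{"x":0,"y":0,"z":-1.5,"rx":0,"ry":0,"rz":0},{"x":0,"y":0,"z":-1.5,"rx":0,"ry":0,"rz":0}]'
python3 - <<'E'
from h import *
snap("scene","s2.png")
for f in("scene0","s2"):
    im=cv2.imread(f"pics/{f}.png")[195:285,240:330]
    cv2.imwrite(f"pics/c_{f}.png",cv2.resize(im,None,fx=4,fy=4,interpolation=cv2.INTER_CUBIC))
cv2.imwrite("pics/cmp.png",np.hstack([cv2.imread("pics/c_scene0.png"),cv2.imread("pics/c_s2.png")]))
E
```

```text
time_s: 3.75
eef_pos: [0.5111, 0.2809, 0.0923]
orientation: [[-0.937, 0.349, 0.0], [0.349, 0.937, 0.0], [-0.0, 0.0, -1.0]]
contact_force: [3.7, 1.6, -2.7]
width: 0.293
finger_force: 39.5
```

View pics/cmp.png

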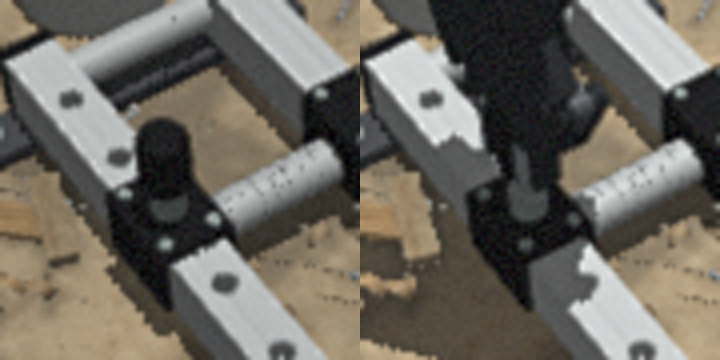

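The crop shows the knob raised, with more of the barrel visible below it. The −2.7 N reading matches the spring at about 14 mm of lift. Now I'll slide 50 mm along tool −y.

```bash
python3 -m pendant '[{"x":0,"y":-0.3,"z":0,"rx":0,"ry":0,"rz":0},{"x":0,"y":-0.8,"z":0,"rx":0,"ry":0,"rz":0},{"x":0,"y":-1.4,"z":0,"rx":0,"ry":0,"rz":0},{"x":0,"y":-2,"z":0,"rx":0,"ry":0,"rz":0},{"x":0,"y":-2.6,"z":0,"rx":0,"ry":0,"rz":0},{"x":0,"y":-3.2,"z":0,"rx":0,"ry":0,"rz":0},{"x":0,"y":-3.8,"z":0,"rx":0,"ry":0,"rz":0},{"x":0,"y":-4.4,"z":0,"rx":0,"ry":0,"rz":0},{"x":0,"y":-4.8,"z":0,"rx":0,"ry":0,"rz":0},{"x":0,"y":-5,"z":0,"rx":0,"ry":0,"rz":0},{"x":0,"y":-5,"z":0,"rx":0,"ry":0,"rz":0},{"x":0,"y":-5,"z":0,"rx":0,"ry":0,"rz":0}]'
```

```text
time_s: 5.3
eef_pos: [0.4933, 0.2337, 0.0922]
orientation: [[-0.937, 0.349, -0.0], [0.349, 0.937, -0.001], [0.0, -0.001, -1.0]]
contact_force: [4.4, -3.3, -3.3]
width: 0.293
finger_force: 39.6
```

```bash
python3 -m pendant '[{"x":0,"y":0,"z":0.3,"rx":0,"ry":0,"rz":0},{"x":0,"y":0,"z":0.6,"rx":0,"ry":0,"rz":0},{"x":0,"y":0,"z":0.8,"rx":0,"ry":0,"rz":0},{"x":0,"y":0,"z":0.8,"rx":0,"ry":0,"rz":0}]';python3 -m pendant '[{"x":0,"y":0,"z":0.3,"rx":0,"ry":0,"rz":0},{"x":0,"y":0,"z":0.6,"rx":0,"ry":0,"rz":0},{"x":0,"y":0,"z":0.6,"rx":0,"ry":0,"rz":0}]'
```

```text
time_s: 5.8
eef_pos: [0.4934, 0.2338, 0.0839]
orientation: [[-0.937, 0.349, -0.0], [0.349, 0.937, -0.001], [0.0, -0.001, -1.0]]
contact_force: [3.5, -4.0, -2.8]
width: 0.297
finger_force: 39.6
time_s: 6.18
eef_pos: [0.4934, 0.234, 0.0781]
orientation: [[-0.937, 0.349, -0.0], [0.349, 0.937, -0.0], [0.0, -0.0, -1.0]]
contact_force: [4.9, -2.5, -2.3]
width: 0.293
finger_force: 39.9
```

The pin has entered the hole: z is well below the 11 mm rest height and nothing pushed up. I'll press gently until it seats.

```bash
python3 -m pendant '[{"x":0,"y":0,"z":0.1,"rx":0,"ry":0,"rz":0},{"x":0,"y":0,"z":0.1,"rx":0,"ry":0,"rz":0},{"x":0,"y":0,"z":0.1,"rx":0,"ry":0,"rz":0}]';python3 -m pendant '[{"x":0,"y":0,"z":0.1,"rx":0,"ry":0,"rz":0},{"x":0,"y":0,"z":0.1,"rx":0,"ry":0,"rz":0},{"x":0,"y":0,"z":0.1,"rx":0,"ry":0,"rz":0}]'
```

```text
time_s: 6.55
eef_pos: [0.4937, 0.2343, 0.0779]
orientation: [[-0.937, 0.349, 0.001], [0.349, 0.937, 0.0], [-0.0, 0.001, -1.0]]
contact_force: [1.2, -1.8, 6.6]
width: 0.293
finger_force: 40.4
time_s: 6.92
eef_pos: [0.4939, 0.2348, 0.0778]
orientation: [[-0.937, 0.349, 0.001], [0.349, 0.937, 0.001], [-0.001, 0.001, -1.0]]
contact_force: [-1.1, -1.2, 11.6]
width: 0.298
finger_force: 41.1
```

The pin stopped hard at z 0.0778, the same height as at the original grasp, with 11.6 N pressing up. One last look before handing in.

Run:
```python
from h import *
_,a=snap("scene","s3.png");_,b=snap("top","t3.png")
cv2.imwrite("pics/fin.png",np.hstack([cv2.resize(a[195:315,230:430],None,fx=2,fy=2,interpolation=2),cv2.resize(b[150:270+30,200:400+30],(400,240))])[...,::-1])
s=ctrl.sense();print(s["time_s"],s["eef_pos"],s["contact_force"],s["width"],s["finger_force"])
```

```text
7.025 [0.49392109 0.23475875 0.0778443 ] [-1.04180844 -1.19034145 11.23772399] 0.29616803484039406 41.10756754875183
```

View pics/fin.png

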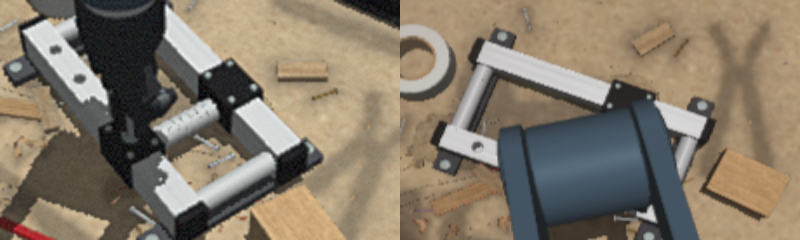

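The rung has moved one hole towards the block. The pin is seated, the knob is still gripped, and the block and roll have not moved.

```bash
python3 -c "
from plant import ctrl
print(ctrl.close_job())"
```

```text
the job is handed in; nothing more can be done
None
```

The job is handed in at about 7 s: the rung is one hole nearer the timber block, the pin stopped hard at its original home height, the gripper is still holding the knob, and the block and tape roll were not touched.

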